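# Switch on the hand lamp on the balcony table

## Robot

A 6-joint arm with a two-finger parallel gripper is mounted at the origin on the work surface. World frame = base frame: x ahead of the robot, y to its left, z up, the work surface at z = 0. Lengths are in m, angles in degrees, forces in N, time in s.
With the tool pointing down it reaches from about 0.425 to 1.125 m from the base axis. Payload 14.9 kg.
Tool frame: the origin (TCP) lies midway between the tips of the shut fingers; the grasp point (between the pads) lies 19 mm behind it; z points along the fingers, y is the line along which they close (so a half turn about z gives the same grasp; the last joint's range is limited). The gripper opens to 91 mm and grips with 3 to 60 N. Pads are 32 mm wide; open, the fingers measure 118 mm over their backs; the gripper's body (76 mm by 178 mm) begins 60 mm behind the grasp point.
Start: joints at [68.967, 21.709, 99.362, -0, 58.929, -1.908], TCP at [0.229, 0.661, 0.214] pointing down, gripper open.
Joint ranges: [-158.91, 158.91], [-42.39, 125.64], [0.06, 152.35], [-60.88, 240.88], [17.5, 164.5], [-176.32, 176.32]. Speed limits (degrees/s): [108.29, 108.29, 136.94, 180, 180, 180].

## Interface

Orientations are given as a 3x3 rotation matrix whose columns are the frame's x, y, z axes.
In Python, from station import arm, read_camera, ticket gives the robot as it stands.
- The arm moves only by the tool apply_moves, never from a script. Its argument "targets" is one flat list of numbers, 5 for each row, row after row: the shift along the tool's x, y, z scaled (see below), then the turn about the tool's z scaled (see below), then the opening, from -1 (shut) to 1 (fully open). A call has 1 to 8 rows; each row is the pose to reach, as a shift and turn from the pose commanded when the call began, along the tool's axes at that moment, turning the shorter way round; what a row does not reach only later rows make up. The controller multiplies each number of a shift by 0.25 m and each number of a turn by 2 pi rad. A row lasts 1/10 s, in which the tool goes at most 50 mm and 8.59 degrees, less where a joint would pass 70% of its speed; a pose out of reach is approached as far as the arm can. A call with a number of a shift or a turn outside -1 to 1 is refused whole. A call with a gripper value outside its range is refused whole. The fingers move at their own pace and stop on an object; "grip_force" is the grip in N (left out, the last holds). Time passes only in rows, so rows that repeat a pose let the fingers close. It gives the time, the measured TCP pose, the force, the opening and the grip force at its end, in the units of the state.
- arm.read_state(): the state, without advancing time (a new reading comes with each control period).
- read_camera(name): name is "scene" or "top"; returns a dict with "img" (480x640x3 uint8, red, green, blue), "range_z" (480x640 float32, m along the optical axis (not along the pixel's ray), 0 where there is no reading), "fx", "fy", "cx", "cy" (pixels), "R" (3x3) and "t" (3): a world point X has camera coordinates R X + t. Camera axes: x right, y down, z forward; pixel columns grow to the right and rows downward; lengths in m; the calibration is good to about 2 mm. A picture is of the moment at which its call begins.
- ticket.close_job(): hands the job in; it is judged then, once.
The state is a dict: "clock": time; "qpos": joint angles; "qd": joint speeds; "joint_torque": joint torques, N m; "tcp_pos": TCP position; "eef_rot": TCP orientation; "force": force on the tool from outside, world axes, zero at the start; "ft_torque": the same for the moment, N m; "width": opening from 0.0 (shut) to 1.0 (fully open); "grip_force": force on a finger pad.
Only numpy, scipy, OpenCV 4.12 (cv2) and the standard library are available. Lean on these libraries where they do the work, as an engineer would, in place of code of your own. Each camera call takes 0.05 s, during which the arm holds its last target. There are 200 camera calls.

## Task

It is getting dark on the balcony: switch on the hand lamp by sliding the small switch in the slot on its top all the way towards the lens. The radio of the same make beside it has just such a switch; leave that one off, and do not shift or knock over the little bottle standing on the table.

Things in the scene. Friction and masses are not known exactly. Their poses are not given: they have to be found in the camera images.
- lamp: Hand lamp, stuck down: grey case 190 x 86 x 46 mm (x, y, z), at its +x end a round head (x 60 to 116, 74 mm across, top z = 74) with a glass lens facing +x. Origin: centre of the case's underside, z up. In its top a slot with dark floor: x -62 to +28, y -20 to +20, floor at z = 36 (10 mm deep). Behind the switch (-x side) 44 mm of it are empty: room for a fingertip or the shut fingers.
- lamp_switch (a joint): Travel (m) along the lamp's +x of its switch, a white block 12 mm long (x), 22 wide, in the slot, its top flush with the case (z = 46 mm). 0 = off (block centre at lamp x = -12 mm), 0.030 = on, at the end stop (x = +18 mm). Starts 0 to 4 mm from off. Needs about 1.5 N; no spring, stays where left.
- radio_switch (a joint): Travel (m) of the like switch of the radio: 0 = off, 0.030 = on; starts 0 to 4 mm from off. The radio, stuck down beside the lamp (left or right of it), has the same case and slot but no lamp head: a flat round speaker grille on top and an aerial rod along one side.
- bottle: Small green glass bottle with a white flip-top lid, 46 mm in diameter, 120 mm high, standing loose on the table to the right of the two devices. Origin: centre of its underside, z up. A second, slightly smaller one stands in the white caddy on the left.
Things that resemble listed ones, but are neither listed nor needed, are in the scene too. What is shaped like the part that bears radio_switch but blue or pink is not meant.

How it is judged (in metres and radians):
At the end, for the whole second after the job is handed in: The lamp's switch rests on, within 10 mm of its end stop at the lens side; the radio's switch is still off (less than 10 mm from its off end); the bottle on the table stands upright (within 11 degrees), less than 30 mm from where it was (value of joint lamp_switch above 0.02 m and velocity of joint lamp_switch between -0.01 and 0.01 m/s and value of joint radio_switch below 0.01 m and angle between bottle's own z axis and vertical below 0.2 rad and distance of bottle from where it was at the start of the episode below 0.03 m); the robot touches nothing.
It fails at once if the radio's switch is slid on (10 mm or more) (value of joint radio_switch above 0.01 m).
It fails at once if the bottle on the table is knocked over or pushed 30 mm away (angle between bottle's own z axis and vertical above 0.5 rad or distance of bottle from where it was at the start of the episode above 0.03 m).
It also fails if it takes over 29 s, if anything falls off the work surface, if the arm or the gripper's body presses on something with over 40 N, if the wrist force passes 120 N, or if a joint passes its speed limit or range.

## Working session

There is one attempt and no reset: what is moved stays moved. The work goes in short steps, Python scripts to look and compute and a tool call to move; the robot and the scene stay as the last step left them, time stands still between calls to the robot, and variables do not carry over. Pictures are saved under pics/ and viewed, at most 10 in all, crops included, and the job is handed in when it is done.

Besides the shell and the picture viewer there is one more tool, called after "Request:" as name(argument=value, ...) on one line, values as JSON. apply_moves: Moves the arm, as the interface text tells. Its arguments: {"type":"object","properties":{"targets":{"type":"array"},"grip_force":{"type":"number"}},"required":["targets"]}

```bash
mkdir -p pics; cat > h.py <<'E'
from station import arm, read_camera, ticket
import numpy as np, cv2
def pts(c):
    v,u=np.mgrid[0:480,0:640]; z=c["range_z"]
    P=np.stack([(u-c["cx"])/c["fx"]*z,(v-c["cy"])/c["fy"]*z,z],-1)
    return (P-c["t"])@c["R"]
E
python3 - <<'E'
from h import *
a=read_camera("top");b=read_camera("scene")
for n,c in (("top",a),("scene",b)):
    cv2.imwrite(f"pics/{n}0.png",c["img"][:,:,::-1]); np.savez(n+"0.npz",**c)
s=arm.read_state();print(s["clock"],s["tcp_pos"],s["eef_rot"],s["force"])
E
```

```text
0.1 [0.22922468 0.66103785 0.21335954] [[-9.44800836e-01  3.27645008e-01 -3.57686637e-04]
 [ 3.27645201e-01  9.44800410e-01 -8.98700520e-04]
 [ 4.34877416e-05 -9.66287313e-04 -9.99999532e-01]] [ 0.28810563 -0.05958883 -0.06680569]
```

View pics/top0.png

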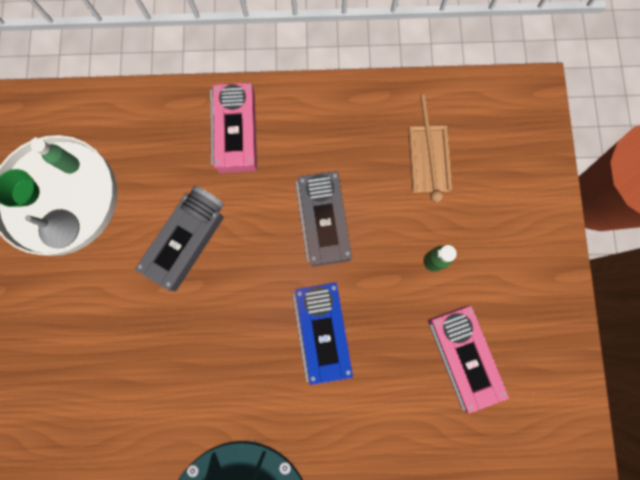

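View pics/scene0.png

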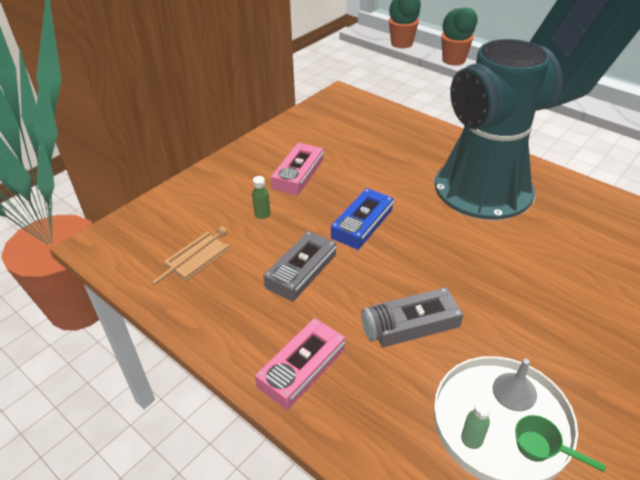

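The top view shows the lamp at about (180,238), with its head towards (205,200) and the switch at (175,245). The grey radio is at (324,218), the loose bottle at (440,257), and the arm is out of view.

```bash
python3 - <<'E'
from h import *
for n,box in (("top",(130,180,230,300)),("scene",(355,280,470,350))):
    c=dict(np.load(n+"0.npz")); P=pts(c); x0,y0,x1,y1=box
    m=np.zeros((480,640),bool); m[y0:y1,x0:x1]=1
    g=c["img"].astype(int); gray=(g.max(2)-g.min(2)<30)
    for nm,k in (("case",m&gray&(P[...,2]>.040)&(P[...,2]<.052)),("floor",m&gray&(P[...,2]>.030)&(P[...,2]<.040)&(g.max(2)<60)),("head",m&(P[...,2]>.060)),("sw",m&gray&(g.min(2)>170))):
        q=P[k]
        if len(q)<4: print(n,nm,len(q)); continue
        r=cv2.minAreaRect((q[:,:2]*1000).astype(np.float32)); print(n,nm,len(q),q.mean(0).round(4),q[:,2].max().round(3),np.round(r[0],1),np.round(r[1],1),round(r[2],1))
        if nm=="sw": print(np.argwhere(k).mean(0))
E
```

```text
top case 2508 [0.5348 0.1248 0.0461] 0.052 [553.9 116.1] [ 86.5 207.4] 57.5
top floor 631 [0.5305 0.1344 0.0367] 0.04 [531.6 133.4] [38.4 89.6] 57.5
top head 777 [0.5991 0.0533 0.1363] 0.958 [518.9 -50.1] [384.6  60.5] 51.2
top sw 44 [0.5388 0.1247 0.0469] 0.068 [577.8  85.3] [ 20.3 127.6] 44.9
[243.63636364 175.54545455]
scene case 1858 [0.5448 0.1301 0.0465] 0.052 [557.2 115.1] [ 88.7 212.9] 57.2
scene floor 0
scene head 587 [0.6533 0.0949 0.1082] 1.021 [933.4 294.5] [829.6  69.7] 35.2
scene sw 102 [0.5636 0.1115 0.0568] 0.078 [556.7 114.1] [ 76.8 203.6] 57.8
[309.74509804 407.62745098]
```

Request:
apply_moves(targets=[-0.87,-0.79,0,0,-1,-0.87,-0.79,0,0,-1,-0.87,-0.79,0,0,-1,-0.87,-0.79,0,0,-1,-0.87,-0.79,0,0,-1,-0.87,-0.79,0,0,-1,-0.87,-0.79,0,0,-1,-0.87,-0.79,0,0,-1], grip_force=20)

```text
clock: 0.9
tcp_pos: [0.3705, 0.4029, 0.214]
eef_rot: [[-0.944, 0.329, -0.0], [0.329, 0.944, 0.0], [0.0, 0.0, -1.0]]
force: [0.1, -0.0, 0.1]
width: 0.33
grip_force: 0.0
```

Request:
apply_moves(targets=[-0.87,-0.79,0,0.037,-1,-0.87,-0.79,0,0.037,-1,-0.87,-0.79,0,0.037,-1,-0.87,-0.79,0,0.037,-1,-0.87,-0.79,0,0.037,-1,-0.87,-0.79,0,0.037,-1,-0.87,-0.79,0,0.037,-1,-0.87,-0.79,0,0.037,-1])

```text
clock: 1.7
tcp_pos: [0.5111, 0.146, 0.2137]
eef_rot: [[-0.843, 0.537, -0.0], [0.537, 0.843, 0.0], [0.0, -0.0, -1.0]]
force: [-0.4, 0.4, -0.4]
width: 0.007
grip_force: 0.0
```

Request:
apply_moves(targets=[-0.004,0,0.15,0,-1,-0.004,0,0.3,0,-1,-0.004,0,0.45,0,-1,-0.004,0,0.55,0,-1,-0.004,0,0.61,0,-1,-0.004,0,0.61,0,-1,-0.004,0,0.61,0,-1])

```text
clock: 2.4
tcp_pos: [0.512, 0.146, 0.0621]
eef_rot: [[-0.844, 0.536, 0.0], [0.536, 0.844, 0.0], [-0.0, 0.0, -1.0]]
force: [-0.1, 0.2, 0.2]
width: 0.004
grip_force: 0.0
```

```bash
python3 - <<'E'
from h import *
c=read_camera("scene"); cv2.imwrite("pics/s1.png",cv2.resize(c["img"][250:370,340:500,::-1],None,fx=5,fy=5,interpolation=cv2.INTER_CUBIC))
E
```

```text
(no output)
```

View pics/s1.png

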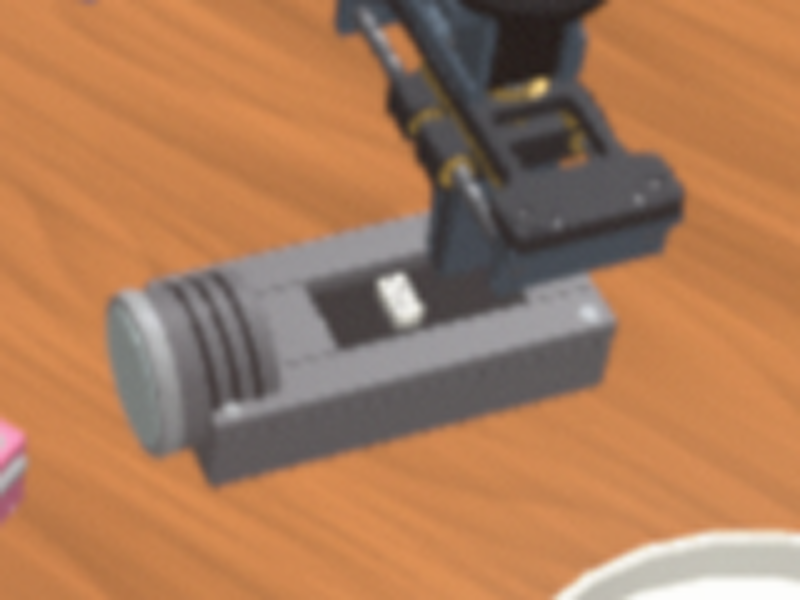

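The crop shows the shut fingers, tip about (470,270), over the empty part of the lamp's slot. The switch at (400,300) is on their lens side. I'll lower them into the slot.

Request:
apply_moves(targets=[0,0,0.03,0,-1,0,0,0.05,0,-1,0,0,0.07,0,-1,0,0,0.084,0,-1,0,0,0.084,0,-1])

```text
clock: 2.95
tcp_pos: [0.5115, 0.145, 0.0399]
eef_rot: [[-0.844, 0.537, -0.001], [0.537, 0.844, -0.0], [0.001, -0.001, -1.0]]
force: [0.3, 0.3, 0.5]
width: 0.006
grip_force: 0.0
```

Request:
apply_moves(targets=[-0.02,0,0,0,-1,-0.04,0,0,0,-1,-0.06,0,0,0,-1,-0.08,0,0,0,-1,-0.1,0,0,0,-1,-0.12,0,0,0,-1,-0.132,0,0,0,-1,-0.132,0,0,0,-1])

```text
clock: 3.75
tcp_pos: [0.5402, 0.1272, 0.0405]
eef_rot: [[-0.844, 0.537, 0.001], [0.537, 0.844, 0.0], [-0.0, 0.0, -1.0]]
force: [-0.1, 0.2, 0.5]
width: 0.007
grip_force: 0.0
```

```bash
python3 - <<'E'
from h import *
c=read_camera("scene"); cv2.imwrite("pics/s2.png",cv2.resize(c["img"][250:370,340:500,::-1],None,fx=5,fy=5,interpolation=cv2.INTER_CUBIC))
E
```

```text
(no output)
```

View pics/s2.png

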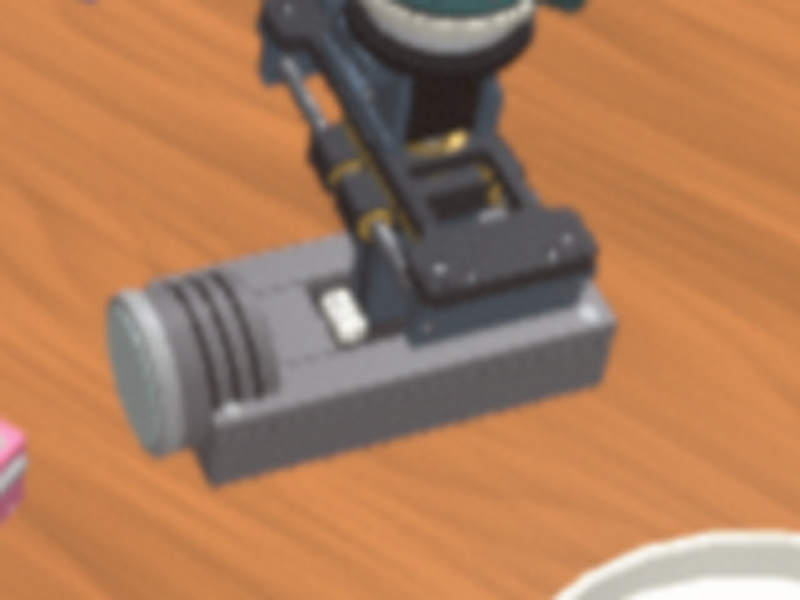

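The switch has moved to about (345,313) in the crop, against the fingertip, with a few mm of slot left ahead of it. I'll push on in small steps to the stop.

Request:
apply_moves(targets=[-0.006,0,0,0,-1,-0.012,0,0,0,-1,-0.018,0,0,0,-1,-0.018,0,0,0,-1])

```text
clock: 4.2
tcp_pos: [0.5412, 0.1262, 0.0402]
eef_rot: [[-0.844, 0.537, -0.005], [0.537, 0.844, 0.001], [0.005, -0.001, -1.0]]
force: [-16.3, 19.3, 13.1]
width: 0.002
grip_force: 11.8
```

The push met about 25 N right at the expected stop, and a 4 mm gap ahead of the block is what the drawing gives. I'll back off and lift.

Request:
apply_moves(targets=[0.018,0,0,0,-1,0.03,0,0,0,-1,0.03,0,-0.06,0,-1,0.03,0,-0.2,0,-1,0.03,0,-0.4,0,-1,0.03,0,-0.6,0,-1,0.03,0,-0.6,0,-1])

```text
clock: 4.9
tcp_pos: [0.5408, 0.1296, 0.1982]
eef_rot: [[-0.844, 0.537, 0.01], [0.537, 0.844, 0.002], [-0.008, 0.007, -1.0]]
force: [0.7, 0.1, -0.8]
width: 0.003
grip_force: 0.0
```

```bash
python3 - <<'E'
from h import *
c=read_camera("scene"); cv2.imwrite("pics/s3.png",cv2.resize(c["img"][150:370,210:500,::-1],None,fx=2.7,fy=2.7,interpolation=cv2.INTER_CUBIC))
print(arm.read_state()["force"],arm.read_state()["tcp_pos"])
E
```

```text
[-0.36990628  0.00924379 -0.86059584] [0.53931266 0.12925192 0.19506404]
```

View pics/s3.png

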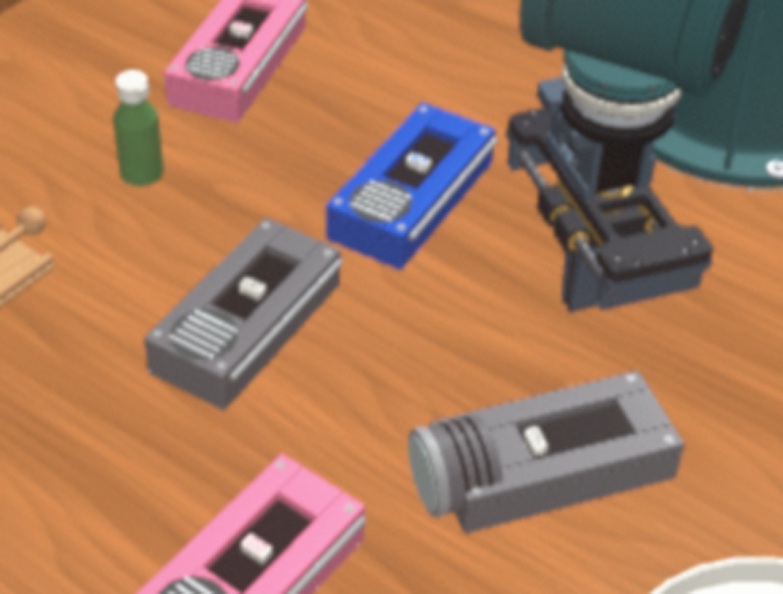

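The lamp's switch at (537,440) now sits at the lens end of its slot. The grey radio's switch at (253,288) is still mid-slot (off), the bottle stands at (138,130), and the arm is clear.

```bash
python3 -c "
from station import ticket
print(ticket.close_job())"
```

```text
the job is handed in; nothing more can be done
None
```

The lamp's switch was slid to its stop at the lens end; in the last picture the radio's switch was still off, the bottle was standing and the arm was clear. The job is handed in; the hand-in call gave no verdict.

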